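# Snap the chisel case shut

### The arm

A 6-joint arm with a two-finger parallel gripper is mounted at the origin on the work surface. World frame = base frame: x ahead of the robot, y to its left, z up, the work surface at z = 0. Lengths are in m, angles in rad, forces in N, time in s.
With the tool pointing down it reaches from about 0.3 to 0.85 m from the base axis. Payload 5.4 kg.
Tool frame: the origin (TCP) lies midway between the tips of the shut fingers; the grasp point (between the pads) lies 19 mm behind it; z points along the fingers, x is the direction in which the jaws open and shut, and the axes are right-handed (so a half turn about z gives the same grasp; the last joint's range is limited). The gripper opens to 85 mm and grips with 20 to 120 N. Pads are 22 mm wide; open, the fingers measure 114 mm over their backs; the gripper's body (76 mm by 85 mm) begins 54 mm behind the grasp point. The pads swing forward as they close: fully open they stand 13 mm farther back than shut.
Start: joints at [1.043, 0.158, 1.597, -0, 1.386, -0.21], TCP at [0.18, 0.546, 0.231] pointing down, gripper open.
Joint ranges: [-2.91, 2.91], [-0.94, 2.29], [0.18, 2.7], [-1.29, 4.43], [0.17, 2.64], [-3, 3]. Speed limits (rad/s): [2.57, 2.57, 3.14, 3.14, 3.14, 3.14].

### API

Orientations are given as a rotation vector (axis times angle).
In Python, from bench import read_state, camera, sign_off gives the robot as it stands.
- The arm moves only by the tool carry_out, never from a script. Its argument "series" is a list of rows, each a list of 6 numbers: the shift along the tool's x, y, z as a fraction of full scale, then the turn, a rotation vector about the tool's x, y, z as a fraction of full scale. In form: [[tx, ty, tz, wx, wy, wz], ...]. A call has 1 to 12 rows; each row is the pose to reach, as a shift and turn from the pose commanded when the call began, along the tool's axes at that moment; what a row does not reach only later rows make up. Full scale, the value 1, is 250 mm for a shift and 60 degrees for a turn. A row lasts 1/10 s, in which the tool goes at most 50 mm and 8.59 degrees, less where a joint would pass 70% of its speed; a pose out of reach is approached as far as the arm can. A call with a number of a shift or a turn outside -1 to 1 is refused whole. A call with a gripper value outside its range is refused whole. "jaw" is the opening, from 0 (shut) to 1 (fully open), set as the call begins (left out, the last holds). The fingers move at their own pace and stop on an object; "grip_force" is the grip in N (left out, the last holds). Time passes only in rows, so rows that repeat a pose let the fingers close. It gives the time, the measured TCP pose, the force and the opening at its end, in the units of the state.
- read_state(): the state, without advancing time (a new reading comes with each control period).
- camera(name): name is "scene" or "top" or "wrist"; returns a dict with "img" (384x512x3 uint8, red, green, blue), "fx", "fy", "cx", "cy" (pixels), "k1" (the pictures are not rectified: a ray, as slopes to the right and down, at radius r is drawn at 1 + k1 r^2 times it, then the intrinsics apply), "rvec" (rotation vector, rad) and "tvec" (3), from world to camera coordinates, as OpenCV has them. Camera axes: x right, y down, z forward; pixel columns grow to the right and rows downward; lengths in m; the calibration is good to about 2 mm. A picture is of the moment at which its call begins. There is no depth.
- sign_off(): hands the job in, once; it reports no verdict.
The state is a dict: "t": time; "joints": joint angles; "qd": joint speeds; "effort": joint torques, N m; "position": TCP position; "tcp_rot": TCP orientation; "wrist_force": force on the tool from outside, world axes, zero at the start; "torque": the same for the moment, N m; "width": opening from 0.0 (shut) to 1.0 (fully open).
Only numpy, scipy, OpenCV 4.12 (cv2) and the standard library are available. Lean on these libraries where they do the work, as an engineer would, in place of code of your own. Each camera call takes 0.05 s, during which the arm holds its last target.

### The job

Two wooden cases stand open on the carver's bench. Press the lid of the long one, the chisel case, down past its catch until it is fully shut and stays shut by itself. Leave the lid of the short case open as it stands, and leave the turned wooden finial standing where it is.

Things in the scene. Friction and masses are not known exactly. Their poses are not given: they have to be found in the camera images.
- long_lid (a joint): Hinge of the long chisel case's lid, rad: 0 = fully shut, grows as it opens upward; starts 0.45 to 0.85 open. The stiff hinge holds the lid at any angle. From about 0.16 down a sprung ball catch mid front wall resists; past about 0.09 it snaps the lid to 0 and keeps it there. Pressing over the catch near the free edge takes about 8 to 12 N.
- long_lid_edge (a point): Press point on the lid of the long wooden case (240 mm long, 130 deep, 67 high shut, fixed on a 4 to 80 mm block): on the lid's outer face, mid-length, 20 mm in from the free edge. Axes turn with the lid: x towards the hinge, y along the hinge, z out of the outer face. Hinge line: 110 mm along x and 12 mm against z from here, on the rim away from the robot. Shut, this point is 12 mm above it.
- short_lid_edge (a point): The like point on the lid of the short case, which must stay open: outer face, mid-length, 20 mm in from the free edge. Same wood, depth, height, sort of block, but only 120 mm long along the hinge; its lid stands 0.45 to 0.85 rad open on a stiff hinge. Axes and hinge offset as for the long case.
- finial: Turned pale-wood finial, loose, standing upright beyond the cases: 138 mm high, foot 64 mm across. Origin at the centre of its underside, z up.
There are look-alikes about, which are no part of the job. Of the things that look like the finial, the middle-sized one is meant.

How it is judged:
At the end, for the whole second after the job is handed in: The long case's lid is shut past its catch (hinge below 0.04 rad) and at rest; the short case's lid is within 20 mm of where it stood open; the finial stands upright (within 10 degrees) within 30 mm of where it was (value of joint long_lid below 0.04 rad and velocity of joint long_lid between -0.05 and 0.05 rad/s and distance of short_lid_edge from where it was at the start of the episode below 0.02 m and distance of finial from where it was at the start of the episode below 0.03 m and angle between finial's own z axis and vertical below 0.17 rad); the robot touches nothing.
It fails at once if the short case's lid is moved by more than 20 mm (distance of short_lid_edge from where it was at the start of the episode above 0.02 m).
It fails at once if the finial is knocked over or tipped by more than 30 degrees (angle between finial's own z axis and vertical above 0.52 rad).
It also fails if it takes over 29 s, if anything falls off the work surface, if the arm or the gripper's body presses on something with over 40 N, if the wrist force passes 120 N, or if a joint passes its speed limit or range.

## Working session

There is one attempt and no reset: what is moved stays moved. The work goes in short steps, Python scripts to look and compute and a tool call to move; the robot and the scene stay as the last step left them, time stands still between calls to the robot, and variables do not carry over. Pictures are saved under pics/ and viewed, and the job is handed in when it is done.

Besides the shell and the picture viewer there is one more tool, called after ">>>" as name(argument=value, ...), one argument or row to a line, values as JSON. carry_out: Moves the arm, as the interface text tells. Its arguments: {"type":"object","properties":{"series":{"type":"array","items":{"type":"array","items":{"type":"number","minimum":-1,"maximum":1}}},"jaw":{"type":"number"},"grip_force":{"type":"number"}},"required":["series"]}

```bash
ls; mkdir -p pics
python3 - <<'E'
from bench import *
import cv2
for n in ("scene","top"):
    c=camera(n); cv2.imwrite(f"pics/{n}0.png",c["img"][:,:,::-1])
    print(n,{k:v for k,v in c.items() if k!="img"})
print(read_state())
E
```

```text
pics
scene {'fx': 489.97635606979287, 'fy': 489.97635606979287, 'cx': 248.46059666995905, 'cy': 191.247069754504, 'k1': -0.04675819591912499, 'rvec': array([ 2.0525435 ,  0.63859155, -0.3563755 ]), 'tvec': array([-0.51818797, -0.09060439,  1.33275743])}
top {'fx': 410.40437516745396, 'fy': 410.40437516745396, 'cx': 256.02682214985464, 'cy': 183.18303034889354, 'k1': -0.12117758064242166, 'rvec': array([ 2.18241194, -2.16162219,  0.06937134]), 'tvec': array([5.32652700e-04, 6.42048517e-01, 9.13790807e-01])}
{'t': 0.1, 'joints': array([ 1.04287737e+00,  1.58980623e-01,  1.59811685e+00, -2.42528846e-05,
        1.38618534e+00, -2.10078877e-01]), 'qd': array([-0.00170966,  0.00013175, -0.00286535, -0.00025824,  0.00189473,
       -0.00082306]), 'effort': array([ 9.32889316e-05, -3.96988356e+01, -3.32338607e+01, -1.54685786e-04,
        4.13241578e-03,  1.84885562e-05]), 'position': array([0.17943334, 0.54571665, 0.23041311]), 'tcp_rot': array([ 2.54441968e+00,  1.84149269e+00, -2.41234686e-03]), 'wrist_force': array([0.13949265, 0.09116337, 0.57028226]), 'torque': array([ 0.00965555,  0.00326691, -0.00783721]), 'width': 1.0007914357276653}
```

View pics/scene0.png

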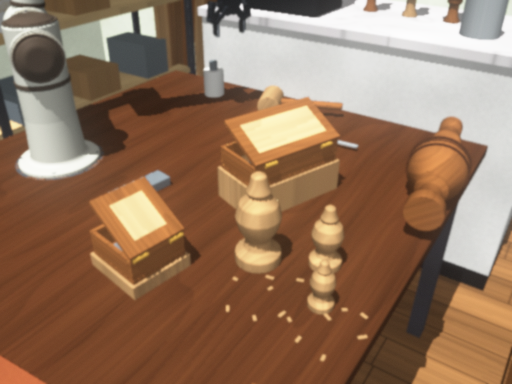

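View pics/top0.png

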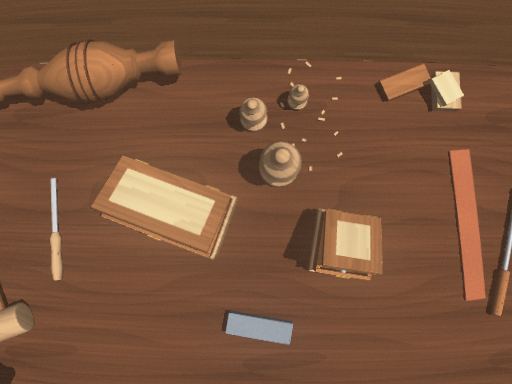

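Run:
```python
import cv2
t=cv2.imread("pics/top0.png"); s=cv2.imread("pics/scene0.png")
cv2.imwrite("pics/t1.png",cv2.resize(t[140:270,80:250],None,fx=4.5,fy=4.5,interpolation=cv2.INTER_CUBIC))
cv2.imwrite("pics/s1.png",cv2.resize(s[90:220,205:365],None,fx=4.5,fy=4.5,interpolation=cv2.INTER_CUBIC))
```

```text
(no output)
```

View pics/t1.png

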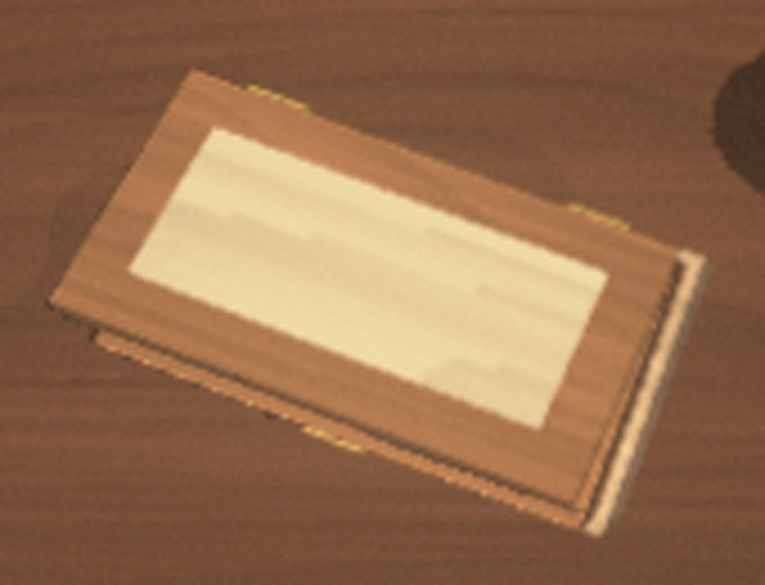

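View pics/s1.png

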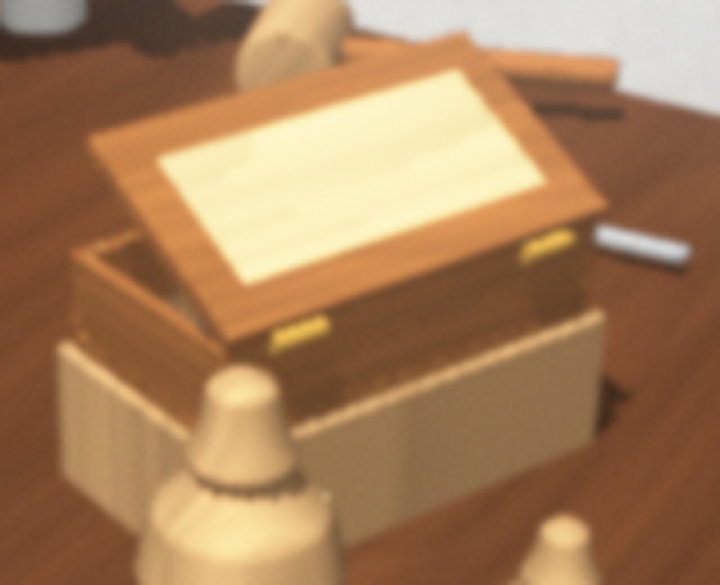

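```bash
cat > h.py <<'E'
import numpy as np,cv2,json
from bench import *
from scipy.optimize import least_squares
from scipy.spatial.transform import Rotation as R
def proj(c,P):
    P=np.atleast_2d(P)@cv2.Rodrigues(c["rvec"])[0].T+c["tvec"]
    d=np.array([c["k1"],0,0,0,0.])
    a=P[:,:2]/P[:,2:]; a=a*(1+c["k1"]*(a**2).sum(1))[:,None]
    return a*[c["fx"],c["fy"]]+[c["cx"],c["cy"]]
def lid(p,L,pts):   # p: hinge mid x,y,z, yaw(dir towards hinge), q
    h=np.array(p[:3]); 
    T=R.from_euler('z',p[3])*R.from_euler('y',p[4])  # +y rot lowers +x => raises -x
    return h+T.apply(np.array(pts,float)-[.110,0,-.012])
def corners(L): return [[.11,L/2,0],[.11,-L/2,0],[-.02,-L/2,0],[-.02,L/2,0]]
def fit(ct,cs,ut,us,L,x0):
    f=lambda p: np.r_[(proj(ct,lid(p,L,corners(L)))-ut).ravel(),(proj(cs,lid(p,L,corners(L)))-us).ravel()]
    return least_squares(f,x0)
E
python3 - <<'E'
from h import *
ct=camera("top");cs=camera("scene")
ut=np.array([[195,70],[683,255],[578,508],[50,303]])/4.5+[80,140]-.4
us=np.array([[607,207],[225,340],[90,138],[468,37]])/4.5+[205,90]-.4
r=fit(ct,cs,ut,us,.24,[.6,.25,.12,-.3,.6]);print(r.x.round(4),r.fun.round(1))
print(lid(r.x,.24,[[0,0,0]]+corners(.24)).round(3))
p=r.x.copy();p[4]=0;print("shut",lid(p,.24,[[0,0,0]]+corners(.24)).round(3))
s=read_state();M=R.from_rotvec(s["tcp_rot"]).as_matrix();print(M.round(3),s["position"],s["t"])
# finials, short
E
```

```text
[ 0.6436  0.1686  0.1308 -0.3486  0.4689] [-0.1 -0.7 -0.1 -0.9 -1.3 -0.2 -0.3 -0.5 -0.2  0.6 -0.1  0.6 -1.7  0.3
 -1.3 -1. ]
[[0.556 0.2   0.191]
 [0.69  0.28  0.141]
 [0.608 0.054 0.141]
 [0.499 0.094 0.2  ]
 [0.581 0.319 0.2  ]]
shut [[0.54  0.206 0.143]
 [0.685 0.281 0.143]
 [0.603 0.056 0.143]
 [0.48  0.1   0.143]
 [0.562 0.326 0.143]]
[[ 0.313  0.95  -0.001]
 [ 0.95  -0.313 -0.001]
 [-0.001 -0.    -1.   ]] [0.1795054  0.5458667  0.23068919] 0.2
```

>>> carry_out(
  series=[
    [-0.42,0.93,0,0,0,0],
    [-0.42,0.93,0,0,0,0],
    [-0.42,0.93,0,0,0,0],
    [-0.42,0.93,0,0,0,0],
    [-0.42,0.93,0,0,0,0],
    [-0.42,0.93,0,0,0,0],
    [-0.42,0.93,0,0,0,0],
  ],
  jaw=0,
)

```text
t: 0.9
position: [0.3685, 0.373, 0.2311]
tcp_rot: [-2.547, -1.838, 0.001]
wrist_force: [-0.5, 1.5, -0.4]
width: -0.003
```

>>> carry_out(
  series=[
    [-0.42,0.93,0,0,0,0],
    [-0.42,0.93,0,0,0,0],
    [-0.42,0.93,0,0,0,0],
    [-0.42,0.93,0,0,0,0],
    [-0.42,0.93,0,0,0,0],
    [-0.42,0.93,0,0,0,0],
    [-0.42,0.93,0,0,0,0],
    [-0.42,0.93,0,0,0,0],
  ],
)

```text
t: 1.7
position: [0.5545, 0.2033, 0.231]
tcp_rot: [-2.542, -1.844, 0.001]
wrist_force: [0.4, 1.0, -1.0]
width: 0.003
```

Run:
```python
from h import *
for n in ("scene","top"):
    c=camera(n); cv2.imwrite(f"pics/{n}2.png",c["img"][:,:,::-1])
    print(proj(c,read_state()["position"]))
a=cv2.imread("pics/scene2.png");b=cv2.imread("pics/top2.png")
cv2.imwrite("pics/both2.png",cv2.resize(np.vstack([a[60:260,150:400],b[100:300,60:310]]),None,fx=1.5,fy=1.5))
print(read_state())
```

```text
[[272.48823652  96.83760295]]
[[144.47921652 221.44408539]]
{'t': 1.8, 'joints': array([ 1.46753404e-01,  1.98653134e-01,  1.55125813e+00,  4.23769582e-04,
        1.39210586e+00, -1.10902647e+00]), 'qd': array([-0.00544074, -0.00080865, -0.00278963, -0.00208606, -0.00081314,
       -0.00519657]), 'effort': array([-3.91588714e-01, -4.09931731e+01, -3.32596529e+01, -1.27408167e-02,
       -6.49198701e-03,  6.38605110e-03]), 'position': array([0.55450021, 0.2032956 , 0.23129711]), 'tcp_rot': array([-2.54200448e+00, -1.84506394e+00,  2.87876412e-04]), 'wrist_force': array([ 0.26344226, -0.53226685,  0.39575776]), 'torque': array([-0.00697018,  0.00868598,  0.02929982]), 'width': -0.0026141983539763186}
```

View pics/both2.png

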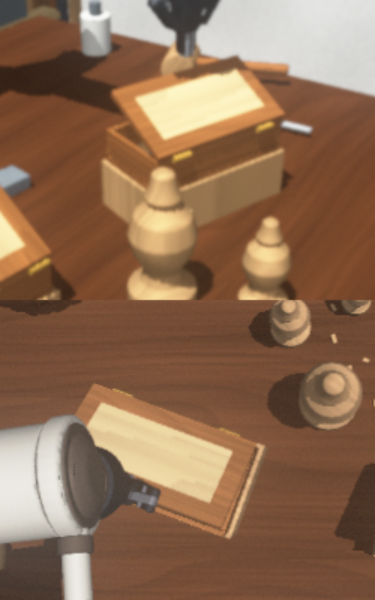

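>>> carry_out(
  series=[
    [0,0,0.06,0,0,0],
    [0,0,0.12,0,0,0],
    [0,0,0.15,0,0,0],
    [0,-0.005,0.18,0,0,0],
    [0,-0.015,0.2,0,0,0],
    [0,-0.025,0.22,0,0,0],
    [0,-0.035,0.24,0,0,0],
    [0,-0.04,0.26,0,0,0],
  ],
)

```text
t: 2.6
position: [0.5463, 0.2046, 0.1663]
tcp_rot: [2.545, 1.842, 0.001]
wrist_force: [1.1, 0.0, 1.4]
width: 0.003
```

>>> carry_out(
  series=[
    [0,-0.005,0.02,0,0,0],
    [0,-0.01,0.04,0,0,0],
    [0,-0.015,0.055,0,0,0],
    [0,-0.015,0.07,0,0,0],
  ],
)

```text
t: 3.0
position: [0.5427, 0.2058, 0.1489]
tcp_rot: [2.545, 1.842, 0.0]
wrist_force: [-0.5, -0.2, 0.9]
width: -0.002
```

Run:
```python
from h import *
for n in ("scene",):
    c=camera(n); cv2.imwrite(f"pics/{n}3.png",cv2.resize(c["img"][60:260,150:400,::-1],None,fx=3,fy=3))
print(read_state()["wrist_force"])
```

```text
[-0.68308749  0.51642305 -1.86782763]
```

View pics/scene3.png

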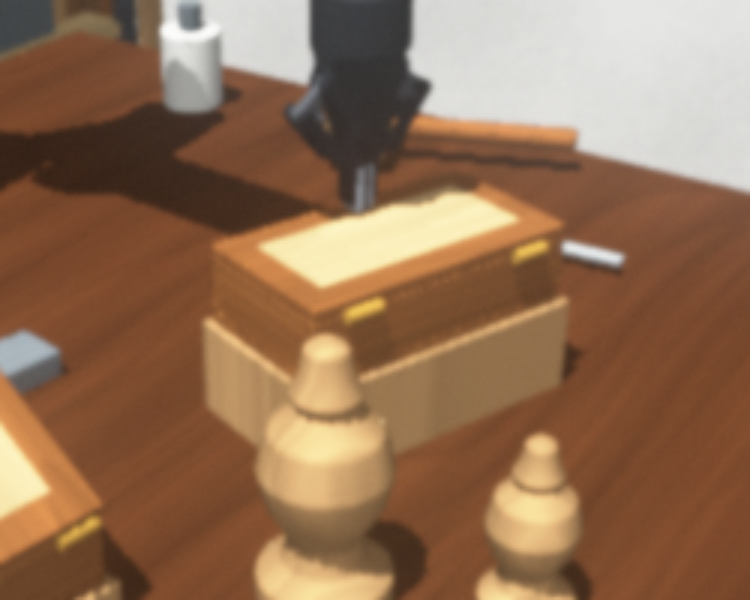

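The lid looks shut, with the finger just above it. I'll press gently to make sure it has passed the catch.

>>> carry_out(
  series=[
    [0,0,0.012,0,0,0],
    [0,0,0.024,0,0,0],
    [0,0,0.024,0,0,0],
  ],
)

```text
t: 3.35
position: [0.5425, 0.2057, 0.1439]
tcp_rot: [-2.544, -1.842, 0.001]
wrist_force: [-4.4, -0.9, 9.2]
width: -0.002
```

>>> carry_out(
  series=[
    [0,0,0.008,0,0,0],
    [0,0,0.012,0,0,0],
    [0,0,0.012,0,0,0],
  ],
)

```text
t: 3.65
position: [0.5425, 0.2058, 0.1437]
tcp_rot: [-2.544, -1.843, 0.001]
wrist_force: [-12.6, -2.3, 24.4]
width: 0.004
```

Stiff contact: 24 N with no further travel, so the lid is at its stop. Now I'll retreat.

>>> carry_out(
  series=[
    [0,0,-0.1,0,0,0],
    [0,0,-0.25,0,0,0],
    [0,0,-0.4,0,0,0],
    [0,0,-0.4,0,0,0],
    [0,-0.3,-0.4,0,0,0],
    [0,-0.5,-0.4,0,0,0],
    [0.2,-0.7,-0.4,0,0,0],
    [0.4,-0.8,-0.4,0,0,0],
    [0.4,-0.8,-0.4,0,0,0],
    [0.4,-0.8,-0.4,0,0,0],
  ],
)

```text
t: 4.65
position: [0.3812, 0.3668, 0.2389]
tcp_rot: [-2.538, -1.848, 0.001]
wrist_force: [0.4, -1.0, -0.2]
width: 0.001
```

Run:
```python
from h import *
ims=[]
for n in ("scene","top"):
    c=camera(n); cv2.imwrite(f"pics/{n}4.png",c["img"][:,:,::-1])
a=cv2.imread("pics/scene4.png");b=cv2.imread("pics/top4.png")
cv2.imwrite("pics/both4.png",cv2.resize(np.hstack([a[80:330,80:380],b[50:300,80:400]]),None,fx=1.29,fy=1.29))
cv2.imwrite("pics/s4.png",cv2.resize(a[90:220,205:365],None,fx=4.5,fy=4.5,interpolation=cv2.INTER_CUBIC))
for n in("scene","top"):
    c=camera(n)
    p=[ 0.6436,0.1686,0.1308,-0.3486,0]
    for q in (0,.04,.1): p[4]=q; u=proj(c,lid(p,.24,corners(.24)));print(n,q,((u-[205,90])*4.5).round(0).tolist() if n=="scene" else u.round(1).tolist())
print(read_state()["wrist_force"],read_state()["position"])
```

```text
scene 0 [[597.0, 202.0], [216.0, 334.0], [63.0, 231.0], [431.0, 119.0]]
scene 0.04 [[598.0, 202.0], [216.0, 334.0], [63.0, 222.0], [432.0, 111.0]]
scene 0.1 [[598.0, 203.0], [217.0, 335.0], [64.0, 209.0], [434.0, 98.0]]
top 0 [[121.6, 156.8], [230.3, 197.9], [207.2, 258.9], [98.6, 216.0]]
top 0.04 [[121.7, 156.5], [230.4, 197.6], [207.0, 258.9], [97.7, 215.7]]
top 0.1 [[121.8, 156.2], [230.5, 197.3], [206.7, 258.7], [96.4, 215.1]]
[ 1.09435307 -0.85656101 -0.05462095] [0.38416615 0.36241991 0.23912182]
```

View pics/both4.png

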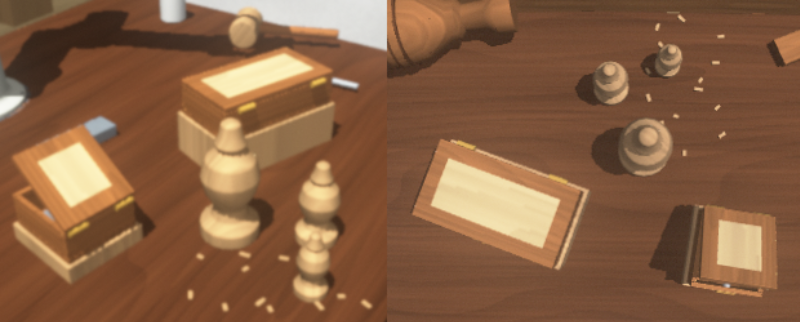

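View pics/s4.png

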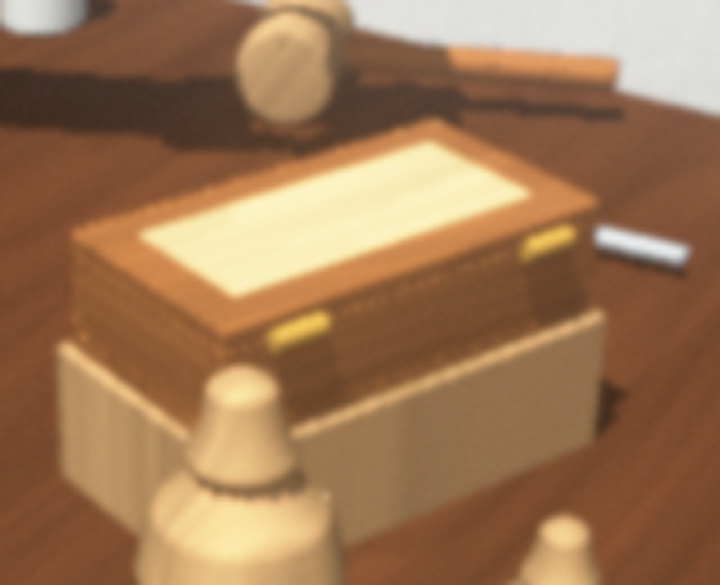

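The lid corners at (72,233) and (435,120) in the enlarged crop match the shut prediction. The short lid and the finials look unchanged, so I'll hand the job in.

```bash
python3 -c "
from bench import *
import cv2,numpy as np
a=cv2.imread('pics/scene0.png').astype(int);b=cv2.imread('pics/scene4.png').astype(int)
d=abs(a-b).max(2);print('short',d[180:295,90:190].mean(),'finials',d[200:315,235:345].mean(),np.abs(read_state()['qd']).max())
print(sign_off())"
```

```text
short 2.836869565217391 finials 2.7157312252964427 0.016466533428797708
the job is handed in; nothing more can be done
None
```

The long chisel case's lid is shut past its catch, and I handed the job in at about 5 s of the 29 s allowed. I found the lid in the two fixed cameras at about 0.47 rad open. I then pressed it down near the free edge with the closed fingers and backed the arm away.

- **Lid shut:** A light press afterwards met a hard stop of 24 N at 0.144 m high, against the 0.143 m I predicted for a shut lid. After the arm withdrew, the lid stayed down. Its free-edge corners in the scene picture lie within about 2 pixels of where a shut lid should be.
- **Short lid and finial:** Before and after pictures of the short case and the finials differ only by about noise level. I did not measure their positions separately.
- **Robot:** The arm was clear of everything and almost at rest, with about 1 N read at the wrist, which is within its noise.

No check failed or disagreed, and the hand-in itself reports no verdict.

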